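Crank open the greenhouse bench clamp and move the dibble block to its carrying tray

TASK

Pick up the loose crank, fit its square socket fully down onto the upright square shaft of the bench clamp and wind it anticlockwise (seen from above), a little over two full turns, until the clamp's sliding jaw is fully open. Then lift the wooden dibble block out by its grip rib and set it down gently, pegs down, on the floor of the empty black carrying tray. Leave the crank on the shaft, and do not disturb the pot, the brush, the jar or the control box.

Things in the scene. Friction and masses are not known exactly. Their poses are not given: they have to be found in the camera images.
- clamp: Bench clamp, fixed to the white bench. Grey bed plate 270 (x) x 130 mm, 15 mm thick; origin at the centre of its underside; x along the bed, pointing away from the robot give or take 15 degrees. Dark fixed jaw at x -127 to -103 mm, top 64 mm above the bench. Grey gearbox 60 x 80 mm centred at x +98 mm, top 60 mm above the bench, carrying the square shaft.
- jaw_lip (a point): Middle of the lip edge of the bright steel sliding jaw, 69 mm above the bench. Jaw: 110 mm wide (y), top 78 mm above the bench; its 10 mm thick lip reaches 15 mm towards clamp -x over the dibble block's edge, so the block cannot come straight up until the jaw is open. Behind the lip a block 22 mm thick.
- jaw (a joint): Opening of the sliding jaw in m: 0 to 0.006 at the start (shut), 0.0446 at its end stop (fully open); it moves along clamp +x. Driven only by the shaft, 20 mm per turn, self-locking: it cannot be pushed and stays where it is left.
- shaft (a joint): Turn of the square shaft in rad, anticlockwise from above positive: 0 to 1.5 at the start, end stop at 14.0 (jaw fully open). At 0 its faces are square to clamp x and y. It turns stiffly, about 0.3 N m (some 4 N at the crank's grip), and stays where it is left.
- shaft_foot (a point): Point on the shaft's axis where it leaves the gearbox top, 60 mm above the bench, 98 mm along clamp x from the clamp's origin. Steel shaft 18 x 18 mm, standing 32 mm up from this point, its last 6 mm stepped narrower as a lead-in. Its x axis turns with the shaft and is square to one face.
- crank_hub (a point): Centre of the crank's square hub stub, where to grasp the crank to carry and fit it: 24 x 24 mm, 34 mm tall, sides along crank x and y, z up. Crank (0.49 kg, steel, balanced about the hub) stands on its socket boss, this point 65 mm above the bench. Crank x runs along the arm from hub to grip. Arm: flat bar 24 mm wide, x -60 to +90 mm, its top 17 mm below this point.
- crank_socket (a point): Centre of the socket's mouth under the crank's boss, 65 mm below crank_hub. Boss 44 x 44 x 34 mm, square hole 21 mm wide, sides along crank x and y, 34 mm deep, open downward, mouth chamfered 3 mm. Fully fitted, this point meets shaft_foot. Any of the four quarter turns fits; some 8 degrees of play either way.
- crank_grip (a point): Middle of the crank's black upright grip, a round handle 26 mm in diameter, 58 mm tall, turning freely on its pin, 80 mm along crank x from the hub's axis; this point is 14 mm higher than crank_hub (139 mm above the bench when fitted). Opposite, at crank x -50 mm, is a 44 mm counterweight disc, its top 7 mm below crank_hub's height. Hold it firmly (20 N or more). Axes as crank_hub.
- block_rib (a point): Grasp point of the wooden dibble block, in its grip rib: rib 52 mm long (block x), 24 mm wide (y), top 21 mm above this point, foot 25 mm below. Under it a board 90 (x) x 120 x 20 mm and eight pegs 25 mm long, feet 70 mm below this point. In the clamp it stands on the bed, 57 mm towards -x from the clamp's origin, block x along clamp x, this point 85 mm above the bench. 0.25 to 0.5 kg.
- carrier_in (a point): Centre of the inner floor (4 mm above the bench) of the empty black carrying tray, fixed to the bench: outside 220 (x) x 180 mm (y), walls 4 mm thick and 38 mm high. Once the block is set down, block_rib is 70 mm above this floor.
- pot: Bystander: empty terracotta pot, 90 mm wide, 85 mm tall; origin under its centre.
- brush: Bystander: bench brush 200 mm long, lying; origin under its middle.
- jar: Bystander: jar with a metal cap, 70 mm wide, 100 mm tall; origin under its centre.
- controller: Bystander: fixed pale control box of the heating mats, 100 x 150 x 55 mm; origin under its centre.
There are look-alikes about, which are no part of the job. Leave any green look-alike of the part that bears block_rib alone.

How it is judged:
On the way, in this order (a step that is already met when the one before it is completed fails the run):
1. the crank is fitted fully down on the square shaft (distance between crank_socket and shaft_foot below 0.008 m and angle between crank_socket's own z axis and vertical below 0.15 rad), for 0.2 s.
2. the jaw is wound fully open (over 40 mm) with the crank on the shaft (all of step 1 and value of joint jaw above 0.04 m), for 0.2 s.
3. the block is lifted clear of the clamp in the fingers (contact force between the fingers and block above 0.5 N and height (world z) of block_rib above 0.135 m and value of joint jaw above 0.04 m), for 0.1 s.
4. the block is lowered in the fingers to within 18 mm of the tray's floor (contact force between the fingers and block above 0.5 N and x of block_rib in the frame of carrier_in between -0.075 and 0.075 m and y of block_rib in the frame of carrier_in between -0.06 and 0.06 m and z of block_rib in the frame of carrier_in between 0.055 and 0.088 m), for 0.05 s.
At the end, for the whole second after the job is handed in: Block pegs down on the tray floor (within 0.1 rad of upright, block_rib within 75 mm in x, 60 mm in y of carrier_in and under 76 mm above it), at rest, released; jaw open over 40 mm; crank still on the shaft (socket within 8 mm of shaft_foot, upright within 0.15 rad) (all of step 2 and x of block_rib in the frame of carrier_in between -0.075 and 0.075 m and y of block_rib in the frame of carrier_in between -0.06 and 0.06 m and z of block_rib in the frame of carrier_in between 0.055 and 0.088 m and z of block_rib in the frame of carrier_in below 0.076 m and angle between block_rib's own z axis and vertical below 0.1 rad and linear speed of block below 0.02 m/s and velocity of joint shaft below 0.1 rad/s); the robot touches nothing.
It fails at once if the block is pulled out before the jaw is open (value of joint jaw below 0.035 m and distance of block_rib from where it was at the start of the episode above 0.03 m).
It fails at once if the pot, brush or jar is disturbed (moved over 30 mm) (distance of any of pot, brush, jar from where it was at the start of the episode above 0.03 m).
It fails at once if the control box is struck (contact force between the arm and controller above 5 N).
It also fails if it takes over 72 s, if anything falls off the work surface, if the arm or the gripper's body presses on something with over 40 N, if the wrist force passes 120 N, or if a joint passes its speed limit or range.

ROBOT

A 7-joint arm with a two-finger parallel gripper is mounted at the origin on the work surface. World frame = base frame: x ahead of the robot, y to its left, z up, the work surface at z = 0. Lengths are in m, angles in rad, forces in N, time in s.
With the tool pointing down it reaches from about 0.4 to 0.85 m from the base axis. Payload 4.5 kg.
Tool frame: the origin (TCP) lies midway between the tips of the shut fingers; the grasp point (between the pads) lies 19 mm behind it; z points along the fingers, y is the line along which they close (so a half turn about z gives the same grasp; the last joint's range is limited). The gripper opens to 88 mm and grips with 3 to 60 N. Pads are 18 mm wide; open, the fingers measure 123 mm over their backs; the gripper's body (75 mm by 187 mm) begins 45 mm behind the grasp point.
Start: joints at [-1.073, 0.689, -0.195, 1.565, 0.157, 0.902, -0.215], TCP at [0.28, 0.559, 0.239] pointing down, gripper open.
Joint ranges: [-3.01, 3.01], [-0.46, 2.08], [-1.47, 1.51], [0.13, 2.56], [-1, 4.14], [0.04, 2.09], [-2.66, 2.66]. Speed limits (rad/s): [2.57, 2.57, 3.14, 3.14, 3.14, 3.14, 3.14].

INTERFACE

Orientations are given as [roll, pitch, yaw] about the fixed x, y, z axes, in that order (R = Rz(yaw) Ry(pitch) Rx(roll)).
In Python, from workcell import get_state, vision, job gives the robot as it stands.
- The arm moves only by the tool servo_tool, never from a script. Its argument "plan" is a list of rows, each a list of 5 numbers: the opening, from -1 (shut) to 1 (fully open), then the shift along the tool's x, y, z in m, then the turn about the tool's z in rad. In form: [[grip, x, y, z, spin], ...]. A call has exactly 8 rows; each row is the pose to reach, as a shift and turn from the pose commanded when the call began, along the tool's axes at that moment; what a row does not reach only later rows make up. A row lasts 1/12 s, in which the tool goes at most 41.7 mm and 7.16 degrees, less where a joint would pass 70% of its speed; a pose out of reach is approached as far as the arm can. A call with a gripper value outside its range is refused whole. The fingers move at their own pace and stop on an object; "force" is the grip in N (left out, the last holds). Time passes only in rows, so rows that repeat a pose let the fingers close, or fill a call up. It gives the time, the measured TCP pose, the force, the opening and the grip force at its end, in the units of the state.
- get_state(): the state, without advancing time (a new reading comes with each control period).
- vision.capture(name): name is "side" or "top" or "wrist"; returns the picture (400x640x3 uint8, red, green, blue); there is no depth.
- vision.calibration(name): a dict with "K" (3x3 intrinsics, pixels), "R" (3x3) and "t" (3): a world point X has camera coordinates R X + t. Camera axes: x right, y down, z forward; pixel columns grow to the right and rows downward; lengths in m; the calibration is good to about 2 mm. A picture is of the moment at which its call begins: read the wrist's pose just before it. calibration takes no time and is no camera call; for the wrist camera it gives the pose at the moment of the call.
- job.close_job(): hands the job in; it is judged then, once.
The state is a dict: "time_s": time; "joint_positions": joint angles; "joint_velocities": joint speeds; "joint_efforts": joint torques, N m; "tool_pos": TCP position; "tool_rot": TCP orientation; "ft_force": force on the tool from outside, world axes, zero at the start; "torque": the same for the moment, N m; "gripper_width": finger opening in m; "grasp_force": force on a finger pad.
Only numpy, scipy, OpenCV 4.12 (cv2) and the standard library are available. Lean on these libraries where they do the work, as an engineer would, in place of code of your own. Each camera call takes 0.05 s, during which the arm holds its last target. There are 200 camera calls.

## Working session

There is one attempt and no reset: what is moved stays moved. The work goes in short steps, Python scripts to look and compute and a tool call to move; the robot and the scene stay as the last step left them, time stands still between calls to the robot, and variables do not carry over. Pictures are saved under pics/ and viewed, at most 10 in all, crops included, and the job is handed in when it is done.

Besides the shell and the picture viewer there is one more tool, called after "Emit:" as name(argument=value, ...), one argument or row to a line, values as JSON. servo_tool: Moves the arm, as the interface text tells. Its arguments: {"type":"object","properties":{"plan":{"type":"array"},"force":{"type":"number"}},"required":["plan"]}

```bash
mkdir -p pics; ls; cat > h.py <<'E'
import numpy as np, cv2
from workcell import get_state, vision, job
def ray(name,u,v,z,cal=None):
    c=cal or vision.calibration(name); K,R,t=[np.array(c[k]) for k in 'KRt']
    d=R.T@np.linalg.inv(K)@np.array([u,v,1.]); o=-R.T@t
    return o+d*(z-o[2])/d[2]
def proj(name,X,cal=None):
    c=cal or vision.calibration(name); K,R,t=[np.array(c[k]) for k in 'KRt']
    p=K@(R@np.array(X,float)+t); return p[:2]/p[2]
def save(img,f): cv2.imwrite(f,cv2.cvtColor(img,cv2.COLOR_RGB2BGR))
E
python3 - <<'E'
from h import *
s=get_state();print({k:np.round(v,3).tolist() for k,v in s.items()})
for n in ['top','side']:
    a=vision.capture(n); save(a,f'pics/{n}0.png'); np.save(f'{n}0.npy',a)
    c=vision.calibration(n);print(n,np.round(c['K'],1).tolist(),np.round(-np.array(c['R']).T@np.array(c['t']),3))
E
```

```text
pics
{'time_s': 0.0, 'joint_positions': [-1.073, 0.69, -0.195, 1.566, 0.157, 0.903, -0.215], 'joint_velocities': [0.001, 0.001, -0.0, 0.0, -0.001, 0.002, 0.0], 'joint_efforts': [0.0, -52.756, -1.267, -15.342, -0.053, 0.006, 0.0], 'tool_pos': [0.279, 0.558, 0.238], 'tool_rot': [-3.14, 0.0, 2.678], 'ft_force': [0.327, 0.195, 0.229], 'torque': [-0.014, 0.021, 0.001], 'grasp_force': 0.0, 'gripper_width': 0.089}
top [[382.0, 0.0, 320.0], [0.0, 382.0, 195.0], [0.0, 0.0, 1.0]] [0.529 0.015 1.177]
side [[420.7, 0.0, 325.9], [0.0, 420.7, 195.4], [0.0, 0.0, 1.0]] [ 0.574 -0.682  0.848]
```

View pics/top0.png

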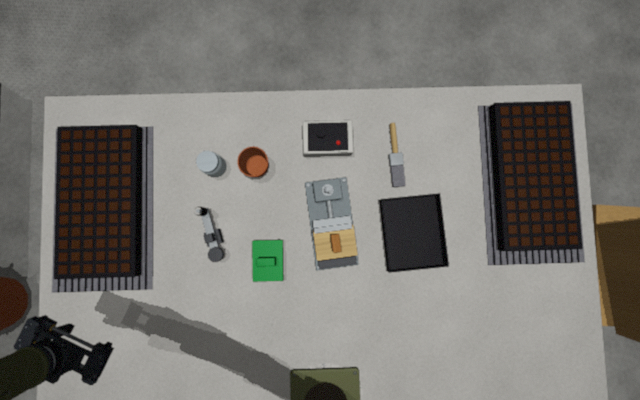

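View pics/side0.png

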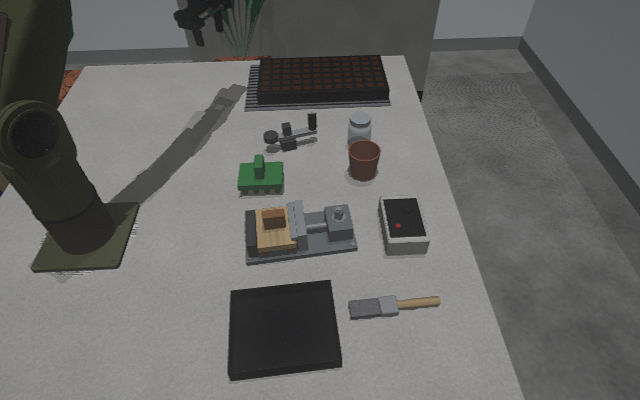

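Top view: the crank's hub is near (212,237), grip (202,211) and counterweight (216,254). The clamp shaft is at (327,188), the wooden block's rib at (336,243), and the tray at (413,232).

Candidates for the block: wooden (336,243) or green look-alike (267,261), so I choose the wooden one. For the crank: only the one at (212,237), because the brush (396,155) and the clamp screw (330,208) don't match. For the tray: the empty black one (413,232), not the seedling trays at (97,203) and (535,175).

Next is one close crop to check this.

```bash
python3 - <<'E'
from h import *
a=np.load('top0.npy')
def cr(x0,y0,w,h,k): return cv2.resize(a[y0:y0+h,x0:x0+w],None,fx=k,fy=k,interpolation=cv2.INTER_CUBIC)
A=cr(185,195,60,75,6); A=cv2.resize(A,(480,600)); 
B=cr(300,172,40,75,8); B=cv2.resize(a[172:277,300:364],(320,525),interpolation=cv2.INTER_CUBIC)
o=np.zeros((600,800,3),np.uint8);o[:,:480]=A;o[:525,480:]=B
save(o,'pics/c1.png')
for n,p in dict(hub=(212,237,.082),grip=(202,211,.108),shaft=(327,188,.092),rib=(336,243,.106),tray=(413,232,.004)).items(): print(n,ray('top',*p).round(3))
E
```

```text
hub [0.504 0.308 0.082]
grip [0.577 0.329 0.108]
shaft [ 0.633 -0.023  0.092]
rib [ 0.477 -0.042  0.106]
tray [ 0.498 -0.285  0.004]
```

View pics/c1.png

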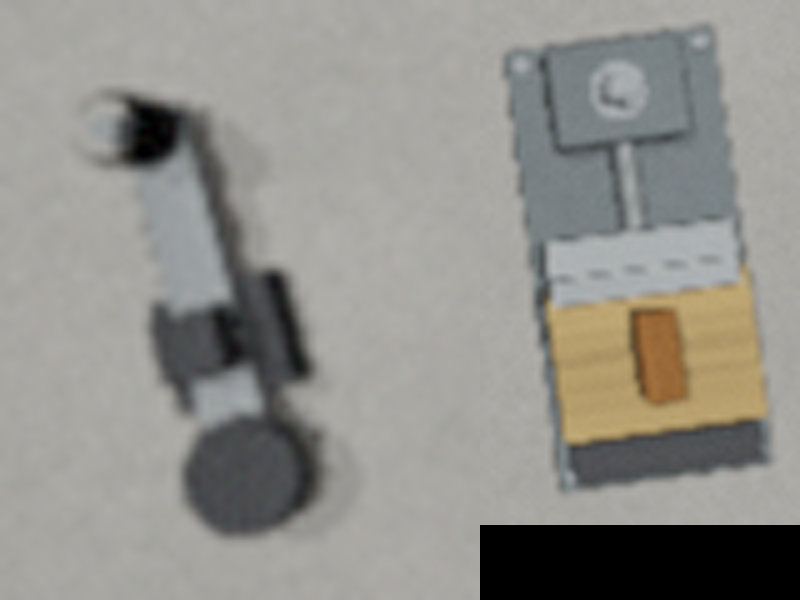

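The crop confirms the choices: crank with grip cap at top px (197.8,211.2), hub top (208.8,237.2) and disc (215.2,254.4); wooden block with its rib, held under the bright jaw.

```bash
cat >> h.py <<'E'
from scipy.spatial.transform import Rotation as Ro
def to(pos=None,yaw=None):
    """shift and spin, in tool axes, from the measured pose to pos,yaw (tool down)"""
    s=get_state(); R=Ro.from_euler('xyz',s['tool_rot']).as_matrix(); y0=np.arctan2(R[1,0],R[0,0])
    p=np.array(s['tool_pos'])
    d=R.T@(np.array(pos)-p) if pos is not None else np.zeros(3)
    sp=0 if yaw is None else -(np.mod(yaw-y0+np.pi/2,np.pi)-np.pi/2)
    print('t',round(s['time_s'],2),'at',p.round(4),'yaw',y0.round(3),'-> shift',d.round(4),'spin',round(sp,3),'q7',round(s['joint_positions'][6],2)); return d,sp
E
python3 - <<'E'
from h import *
g=ray('top',197.8,211.2,.108);h=ray('top',208.8,237.2,.082);d=ray('top',215.2,254.4,.058)
print(g,h,d); v=g-d; yaw=np.arctan2(v[1],v[0]); print(yaw, np.hypot(*v[:2]))
c=d+50/130*v; print('hub',c)
to([c[0],c[1],.25],yaw)
s=get_state();c=vision.calibration('wrist');R=Ro.from_euler('xyz',s['tool_rot']).as_matrix()
o=-np.array(c['R']).T@c['t'];print('cam in tool',R.T@(o-s['tool_pos']), 'axis',R.T@np.array(c['R'])[2],c['K'])
E
```

```text
[0.57705818 0.34015755 0.108     ] [0.50339492 0.31743734 0.082     ] [0.45273296 0.30605299 0.058     ]
0.26773139636755394 0.12891812277648124
hub [0.50055035 0.31917013 0.07723077]
t 0.1 at [0.2794 0.5584 0.238 ] yaw 2.678 -> shift [-0.3048 -0.1151 -0.0118] spin -0.731 q7 -0.22
cam in tool [ 0.07685006  0.0006514  -0.14599775] axis [-2.95931863e-01 -9.29646680e-04  9.55208599e-01] [[297.35414881   0.         317.34832301]
 [  0.         297.35414881 202.8769521 ]
 [  0.           0.           1.        ]]
```

Emit:
servo_tool(
  plan=[
    [1,-0.038,-0.014,-0.001,-0.09],
    [1,-0.076,-0.028,-0.002,-0.18],
    [1,-0.114,-0.043,-0.004,-0.27],
    [1,-0.152,-0.057,-0.005,-0.36],
    [1,-0.19,-0.072,-0.007,-0.45],
    [1,-0.228,-0.086,-0.008,-0.54],
    [1,-0.267,-0.1,-0.01,-0.64],
    [1,-0.305,-0.115,-0.012,-0.73],
  ],
  force=30,
)

```text
time_s: 0.77
tool_pos: [0.502, 0.3178, 0.2505]
tool_rot: [-3.141, -0.001, -2.871]
ft_force: [0.6, 0.3, -0.1]
gripper_width: 0.0883
grasp_force: 0.0
```

Emit:
servo_tool(
  plan=[
    [1,0,0,0,0],
    [1,0,0,0,0],
    [1,0,0,0,0],
    [1,0,0,0,0],
    [1,0,0,0,0],
    [1,0,0,0,0],
    [1,0,0,0,0],
    [1,0,0,0,0],
  ],
)

```text
time_s: 1.43
tool_pos: [0.5004, 0.3204, 0.2508]
tool_rot: [3.141, 0.0, -2.874]
ft_force: [-0.6, 0.4, -0.8]
gripper_width: 0.0881
grasp_force: 0.0
```

```bash
python3 - <<'E'
from h import *
import pickle
c=vision.calibration('wrist');a=vision.capture('wrist');save(a,'pics/w1.png');pickle.dump((a,c),open('w1.p','wb'))
to([.5005,.319,.25],.268)
E
```

```text
t 1.48 at [0.5006 0.3202 0.2507] yaw -2.875 -> shift [ 0.0004 -0.0011  0.0007] spin -0.001 q7 0.88
```

View pics/w1.png

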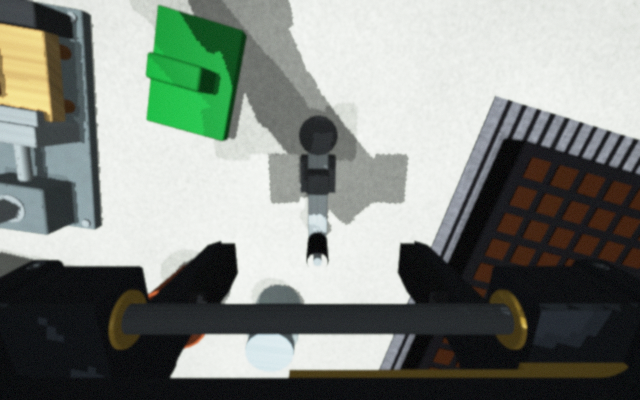

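Wrist view: disc at (319,133), hub at about (318,180), grip running from about (317,235) to a cap at (317,262). Fingers are on both sides.

```bash
python3 - <<'E'
from h import *
import pickle
a,c=pickle.load(open('w1.p','rb'))
sub=a[105:275,290:345].astype(int); m=(sub.max(2)<75).astype(np.uint8)
n,l,st,ce=cv2.connectedComponentsWithStats(m)
for i in range(1,n):
    if st[i,4]>30: print(st[i]+[290,105,0,0,0],ce[i]+[290,105])
d=ray('w',319,133,.058,c); print('disc',d,'grip',ray('w',317,261,.108,c),'hubtop',ray('w',318,173,.082,c))
save(cv2.resize(sub.astype(np.uint8),None,fx=3.5,fy=3.5,interpolation=cv2.INTER_CUBIC),'pics/w1c.png')
E
```

```text
[ 299  116   39   39 1181] [317.79170195 135.00254022]
[ 300  154   36   41 1031] [317.49272551 176.4228904 ]
[307 233  20  24 373] [316.91152815 244.38873995]
disc [0.44883355 0.30858341 0.058     ] grip [0.57643759 0.3411732  0.108     ] hubtop [0.48799043 0.31811316 0.082     ]
```

View pics/w1c.png

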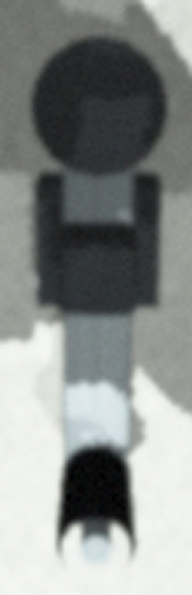

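Crop: disc centre (318.3,134.5), hub top face centre (318.6,184.5), grip cap pin about (317.4,259). The arm lies along the tool x axis.

```bash
python3 - <<'E'
from h import *
import pickle
a,c=pickle.load(open('w1.p','rb'))
d=ray('w',318.2,134.5,.058,c);h=ray('w',318.6,184.5,.082,c);g=ray('w',317.4,259.5,.108,c)
v=(g-d)[:2];print(d,h,g,np.hypot(*v),np.arctan2(v[1],v[0]))
e=(d[:2]+v*50/130);print('hub from d-g',e)
P=(e+h[:2])/2; print(P)
to([P[0],P[1],.05],np.arctan2(v[1],v[0]))
E
```

```text
[0.4506397  0.30815637 0.058     ] [0.50006161 0.32209651 0.082     ] [0.57458202 0.34111473 0.108     ] 0.12824957361124734 0.259902312284872
hub from d-g [0.49830982 0.32083266]
[0.49918572 0.32146459]
t 1.48 at [0.5006 0.3202 0.2507] yaw -2.875 -> shift [0.001  0.0016 0.2007] spin 0.007 q7 0.88
```

Emit:
servo_tool(
  plan=[
    [1,0.001,0.0015,0.035,0.007],
    [1,0.001,0.0015,0.07,0.007],
    [1,0.001,0.0015,0.105,0.007],
    [1,0.001,0.0015,0.14,0.007],
    [1,0.001,0.0015,0.17,0.007],
    [1,0.001,0.0015,0.19,0.007],
    [1,0.001,0.0015,0.202,0.007],
    [1,0.001,0.0015,0.202,0.007],
  ],
  force=40,
)

```text
time_s: 2.15
tool_pos: [0.4983, 0.3202, 0.0464]
tool_rot: [-3.14, -0.004, -2.882]
ft_force: [-0.3, -0.0, 0.5]
gripper_width: 0.088
grasp_force: 0.0
```

Emit:
servo_tool(
  plan=[
    [-1,0,0,0,0],
    [-1,0,0,0,0],
    [-1,0,0,0,0],
    [-1,0,0,0,0],
    [-1,0,0,0,0],
    [-1,0,0,0,0],
    [-1,0,0,0,0],
    [-1,0,0,0,0],
  ],
)

```text
time_s: 2.82
tool_pos: [0.4996, 0.3209, 0.0489]
tool_rot: [3.141, 0.0, -2.882]
ft_force: [-0.2, -0.3, 0.2]
gripper_width: 0.0369
grasp_force: 0.0
```

Emit:
servo_tool(
  plan=[
    [-1,0,0,0,0],
    [-1,0,0,0,0],
    [-1,0,0,0,0],
    [-1,0,0,0,0],
    [-1,0,0,-0.01,0],
    [-1,0,0,-0.03,0],
    [-1,0,0,-0.05,0],
    [-1,0,0,-0.07,0],
  ],
)

```text
time_s: 3.48
tool_pos: [0.4987, 0.3204, 0.1192]
tool_rot: [-3.141, -0.002, -2.882]
ft_force: [1.1, 0.2, -5.0]
gripper_width: 0.0239
grasp_force: 40.0
```

```bash
python3 - <<'E'
from h import *
print(get_state()['gripper_width'],get_state()['grasp_force'],get_state()['ft_force'])
to([.6,.085,.25],.26)
E
```

```text
0.02387395021657652 39.98827775940299 [ 1.12144679  0.22023907 -4.95518304]
t 3.48 at [0.4987 0.3204 0.1192] yaw -2.882 -> shift [-0.0372 -0.2536 -0.1307] spin -0.0 q7 0.77
```

Emit:
servo_tool(
  plan=[
    [-1,-0.003,-0.02,-0.03,0],
    [-1,-0.008,-0.055,-0.06,0],
    [-1,-0.014,-0.09,-0.09,0],
    [-1,-0.019,-0.125,-0.11,0],
    [-1,-0.024,-0.16,-0.13,0],
    [-1,-0.029,-0.195,-0.13,0],
    [-1,-0.034,-0.23,-0.13,0],
    [-1,-0.037,-0.254,-0.13,0],
  ],
)

```text
time_s: 4.15
tool_pos: [0.6012, 0.0791, 0.249]
tool_rot: [-3.138, -0.001, -2.887]
ft_force: [0.5, -0.8, -4.4]
gripper_width: 0.0235
grasp_force: 40.0
```

Emit:
servo_tool(
  plan=[
    [-1,0,0,0,0],
    [-1,0,0,0,0],
    [-1,0,0,0,0],
    [-1,0,0,0,0],
    [-1,0,0,0,0],
    [-1,0,0,0,0],
    [-1,0,0,0,0],
    [-1,0,0,0,0],
  ],
)

```text
time_s: 4.82
tool_pos: [0.6003, 0.0854, 0.2487]
tool_rot: [3.142, -0.0, -2.882]
ft_force: [0.2, -0.3, -4.4]
gripper_width: 0.0238
grasp_force: 40.0
```

```bash
python3 - <<'E'
from h import *
import pickle
c=vision.calibration('wrist');a=vision.capture('wrist');pickle.dump((a,c),open('w2.p','wb'))
u,v=proj('w',[.633,-.023,.092],c);print(u,v)
u,v=int(u),int(v);x0,y0=max(u-45,0),max(v-45,0)
z=cv2.resize(a[y0:y0+90,x0:x0+90],(600,600),interpolation=cv2.INTER_CUBIC)
o=np.zeros((600,800,3),np.uint8);o[:,:600]=z;o[:125,600:]=cv2.resize(a,(200,125));save(o,'pics/w2.png');print(x0,y0)
to()
E
```

```text
209.4490318834747 190.68357740192963
164 145
t 4.87 at [0.6003 0.0852 0.2487] yaw -2.882 -> shift [0. 0. 0.] spin 0 q7 1.28
```

View pics/w2.png

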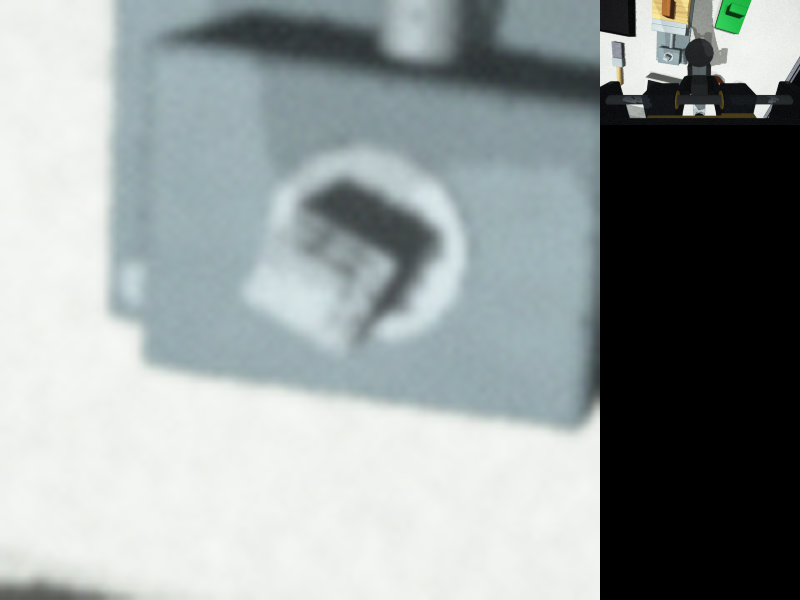

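Crop (offset (164,145), 0.15 px per crop pixel): collar centre (370,243), shaft top corners (247,290), (348,352) and (393,268), gearbox far edge from (143,365) to (575,430). The view is clear.

```bash
python3 - <<'E'
from h import *
import pickle
a,c=pickle.load(open('w2.p','rb'))
f=lambda p,z: ray('w',164+p[0]*.15,145+p[1]*.15,z,c)[:2]
A,B,C=f((247,290),.092),f((348,352),.092),f((393,268),.086)
C2=f((390,275),.092)
an=lambda v:(np.degrees(np.arctan2(v[1],v[0]))+45)%90-45
print('edge AB',np.hypot(*(B-A)),an(B-A),'BC',np.hypot(*(C2-B)),an(C2-B))
print('collar',f((370,243),.060),f((370,243),.063),'mid AC2',(A+C2)/2)
e=f((575,430),.06)-f((143,365),.06);print('gearbox',np.hypot(*e),an(e))
# clamp from the top view
cal=vision.calibration('top');t=lambda x,y,z:ray('top',300+(x-480)/5,172+y/5,z,cal)[:2]
P=[(546,46),(684,34),(690,132),(556,152)];Q=[t(*p,.06) for p in P];print('gearbox c',np.mean(Q,0),[an(Q[i]-Q[(i+1)%4]).round(1) for i in range(4)])
print('top shaft collar',t(619,90,.062),'rib',t(660,356,.106))
L=t(566,444,.035)-t(548,298,.035);print('block side',an(L))
# gearbox from wrist: corners
R=cv2.minAreaRect
to([.633,-.023,.25],.26)
E
```

```text
edge AB 0.01802998535467071 -19.468426688703317 BC 0.01485549838291412 -17.119441554519767
collar [ 0.6303657  -0.02291768] [ 0.62943325 -0.02211832] mid AC2 [ 0.62881287 -0.02120226]
gearbox 0.07628237172640101 5.760860639295913
gearbox c [ 0.62924316 -0.02586515] [np.float64(3.3), np.float64(1.4), np.float64(6.8), np.float64(3.6)]
top shaft collar [ 0.62958792 -0.02578157] rib [ 0.47610656 -0.04212687]
block side 5.337636623857179
t 4.87 at [0.6003 0.0852 0.2487] yaw -2.882 -> shift [-0.0038 -0.1129 -0.0013] spin -0.0 q7 1.28
```

```bash
python3 - <<'E'
from h import *
to([.630,-.0225,.165],np.radians(-18.3))
E
```

```text
t 4.87 at [0.6003 0.0852 0.2487] yaw -2.882 -> shift [-0.001  -0.1117  0.0837] spin 0.579 q7 1.28
```

Emit:
servo_tool(
  plan=[
    [-1,0,-0.02,0,0.1],
    [-1,0,-0.04,0,0.2],
    [-1,0,-0.06,0,0.3],
    [-1,0,-0.08,0.01,0.4],
    [-1,-0.001,-0.1,0.03,0.5],
    [-1,-0.001,-0.112,0.05,0.58],
    [-1,-0.001,-0.112,0.07,0.58],
    [-1,-0.001,-0.112,0.084,0.58],
  ],
)

```text
time_s: 5.53
tool_pos: [0.6295, -0.0248, 0.1628]
tool_rot: [-3.14, -0.002, 2.818]
ft_force: [-0.5, 0.1, -4.9]
gripper_width: 0.0237
grasp_force: 40.0
```

Emit:
servo_tool(
  plan=[
    [-1,0,0,0,0],
    [-1,0,0,0,0],
    [-1,0,0,0,0],
    [-1,0,0,0,0],
    [-1,0,0,0,0],
    [-1,0,0,0,0],
    [-1,0,0,0,0],
    [-1,0,0,0,0],
  ],
)

```text
time_s: 6.2
tool_pos: [0.6302, -0.0232, 0.1651]
tool_rot: [3.141, 0.001, 2.821]
ft_force: [1.0, 0.2, -4.6]
gripper_width: 0.0239
grasp_force: 40.0
```

```bash
python3 - <<'E'
from h import *
print(get_state()['ft_force'])
to([.630,-.0225,.109],np.radians(-18.3))
E
```

```text
[ 1.00818012  0.19765433 -4.64277459]
t 6.2 at [ 0.6302 -0.0232  0.1651] yaw 2.821 -> shift [0.0005 0.0005 0.0561] spin -0.001 q7 0.95
```

Emit:
servo_tool(
  plan=[
    [-1,0.0005,0.0005,0.008,0],
    [-1,0.0005,0.0005,0.014,0],
    [-1,0.0005,0.0005,0.018,0],
    [-1,0.0005,0.0005,0.022,0],
    [-1,0.0005,0.0005,0.025,0],
    [-1,0.0005,0.0005,0.028,0],
    [-1,0.0005,0.0005,0.031,0],
    [-1,0.0005,0.0005,0.033,0],
  ],
)

```text
time_s: 6.87
tool_pos: [0.6298, -0.0225, 0.1313]
tool_rot: [3.142, -0.0, 2.821]
ft_force: [-0.2, 0.3, -4.0]
gripper_width: 0.024
grasp_force: 40.0
```

Emit:
servo_tool(
  plan=[
    [-1,0,0,0.003,0],
    [-1,0,0,0.006,0],
    [-1,0,0,0.009,0],
    [-1,0,0,0.012,0],
    [-1,0,0,0.015,0],
    [-1,0,0,0.018,0],
    [-1,0,0,0.02,0],
    [-1,0,0,0.021,0],
  ],
)

```text
time_s: 7.53
tool_pos: [0.6296, -0.0225, 0.1103]
tool_rot: [-3.141, -0.0, 2.821]
ft_force: [0.8, 0.7, -4.6]
gripper_width: 0.0234
grasp_force: 40.0
```

Emit:
servo_tool(
  plan=[
    [-1,0,0,0.001,0],
    [1,0,0,0.001,0],
    [1,0,0,0.001,0],
    [1,0,0,0.001,0],
    [1,0,0,0.001,0],
    [1,0,0,0.001,0],
    [1,0,0,0.001,0],
    [1,0,0,0.001,0],
  ],
)

```text
time_s: 8.2
tool_pos: [0.6299, -0.0225, 0.1099]
tool_rot: [3.141, 0.0, 2.821]
ft_force: [0.1, 0.7, -0.2]
gripper_width: 0.0684
grasp_force: 0.0
```

Emit:
servo_tool(
  plan=[
    [1,0,0,-0.02,0],
    [1,0,0,-0.05,0],
    [1,0,0,-0.09,0],
    [1,-0.02,0,-0.1,0],
    [1,-0.04,0,-0.1,0],
    [1,-0.06,0,-0.1,0],
    [1,-0.08,0,-0.1,0],
    [1,-0.08,0,-0.1,0],
  ],
)

```text
time_s: 8.87
tool_pos: [0.7085, -0.0497, 0.2094]
tool_rot: [3.142, 0.003, 2.818]
ft_force: [-1.4, 0.1, 0.4]
gripper_width: 0.088
grasp_force: 0.0
```

```bash
python3 - <<'E'
from h import *
import pickle
a=vision.capture('side');w=vision.capture('wrist')
C=np.array([.6297,-.0225]);r=np.radians(-18.3);g=C+.08*np.array([np.cos(r),np.sin(r)])
to([*g,.12],r)
u,v=map(int,proj('side',[.63,-.02,.1]));o=np.zeros((400,800,3),np.uint8)
o[:,:400]=cv2.resize(a[v-50:v+50,u-50:u+50],(400,400));o[:250,400:]=cv2.resize(w,(400,250));save(o,'pics/f1.png')
E
```

```text
t 8.97 at [ 0.7053 -0.0477  0.2091] yaw 2.82 -> shift [-0.0005  0.0002  0.0891] spin -0.002 q7 1.05
```

View pics/f1.png

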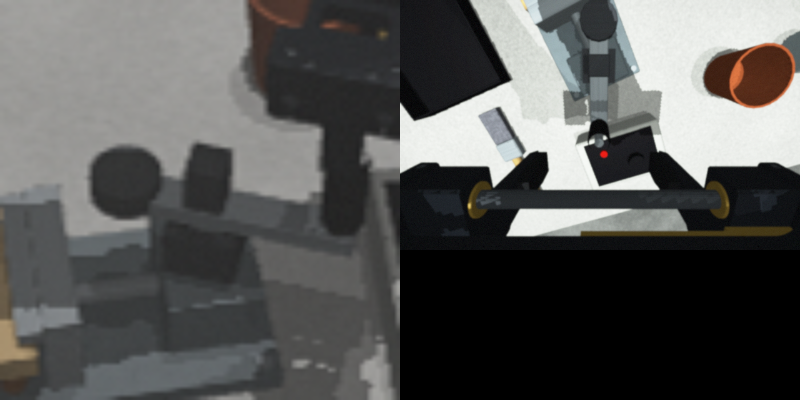

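Seated: the side crop shows the boss sitting on the gearbox top, and in the wrist view the grip at (599,130) is centred between the fingers.

Emit:
servo_tool(
  plan=[
    [1,-0.0005,0,0.02,0],
    [1,-0.0005,0,0.04,0],
    [1,-0.0005,0,0.06,0],
    [1,-0.0005,0,0.08,0],
    [1,-0.0005,0,0.088,0],
    [-1,-0.0005,0,0.088,0],
    [-1,-0.0005,0,0.088,0],
    [-1,-0.0005,0,0.088,0],
  ],
  force=30,
)

```text
time_s: 9.63
tool_pos: [0.7069, -0.0476, 0.1233]
tool_rot: [3.141, 0.002, 2.821]
ft_force: [0.1, -0.1, 1.2]
gripper_width: 0.0703
grasp_force: 0.0
```

Emit:
servo_tool(
  plan=[
    [-1,0,0,0,0],
    [-1,0,0,0,0],
    [-1,0,0,0,0],
    [-1,0,0,0,0],
    [-1,0,0,0,0],
    [-1,0,0,0,0],
    [-1,0,0,0,0],
    [-1,0,0,0,0],
  ],
)

```text
time_s: 10.3
tool_pos: [0.7062, -0.0479, 0.1217]
tool_rot: [3.142, -0.0, 2.821]
ft_force: [0.3, -0.1, 0.5]
gripper_width: 0.0254
grasp_force: 29.9
```

```bash
cat > wind.py <<'E'
from h import *
import sys
C=np.array([.6297,-.0225]);d=float(sys.argv[1])
s=get_state();print('ft',np.round(s['ft_force'],1),'w',s['gripper_width'],s['grasp_force'])
R=Ro.from_euler('xyz',s['tool_rot']).as_matrix();v=np.array(s['tool_pos'])-[*C,0]
th=np.arctan2(v[1],v[0]);print('r',np.hypot(*v[:2]),'th',np.degrees(th),'z',v[2],'q',np.round(s['joint_positions'],2))
c0=np.array([*(C+.08*np.array([np.cos(th),np.sin(th)])),0])
for i in range(1,9):
    a=th+d*i; p=np.array([*(C+.08*np.array([np.cos(a),np.sin(a)])),0])
    print(np.round(R.T@(p-c0),3).tolist())
E
python3 wind.py 0.25
```

```text
ft [ 0.3 -0.1  0.5] w 0.025409212948428978 29.938419768077438
r 0.08059071847624143 th -18.37525378576487 z 0.12169214953765842 q [ 0.14  0.94 -0.29  1.37  0.31  0.87  1.02]
[0.002, 0.02, 0.0]
[0.01, 0.038, 0.0]
[0.021, 0.055, 0.0]
[0.037, 0.067, 0.0]
[0.055, 0.076, 0.0]
[0.074, 0.08, 0.0]
[0.094, 0.079, 0.0]
[0.113, 0.073, 0.0]
```

Emit:
servo_tool(
  plan=[
    [-1,0.002,0.02,0,0],
    [-1,0.01,0.038,0,0],
    [-1,0.021,0.055,0,0],
    [-1,0.037,0.067,0,0],
    [-1,0.055,0.076,0,0],
    [-1,0.074,0.08,0,0],
    [-1,0.094,0.079,0,0],
    [-1,0.113,0.073,0,0],
  ],
)

```text
time_s: 10.97
tool_pos: [0.6233, 0.0561, 0.1218]
tool_rot: [-3.141, 0.005, 2.821]
ft_force: [4.7, -5.8, -4.9]
gripper_width: 0.0249
grasp_force: 29.9
```

```bash
python3 wind.py 0.25
```

```text
ft [ 4.7 -5.8 -4.9] w 0.02488343588617511 29.945361062500524
r 0.07885367819464054 th 94.68304675498581 z 0.12184306583035422 q [-0.02  0.84 -0.25  1.66  0.31  0.67  0.81]
[0.017, -0.01, -0.0]
[0.031, -0.024, -0.0]
[0.042, -0.041, -0.0]
[0.048, -0.06, -0.0]
[0.048, -0.08, -0.0]
[0.044, -0.1, -0.0]
[0.035, -0.118, -0.0]
[0.023, -0.133, -0.0]
```

```bash
python3 - <<'E'
from h import *
R=Ro.from_euler('xyz',[np.pi,0,2.821]).as_matrix()
P=lambda a:np.array([.08*np.cos(a),.08*np.sin(a),0])
t0=np.radians(-18.4)
for k in range(1,7):
    print(k,[(R.T@(P(t0+2*k+.25*i)-P(t0+2*k)))[:2].round(3).tolist() for i in range(1,9)])
E
```

```text
1 [[0.017, -0.01], [0.031, -0.025], [0.041, -0.042], [0.046, -0.061], [0.046, -0.081], [0.042, -0.101], [0.032, -0.118], [0.019, -0.133]]
2 [[-0.017, -0.011], [-0.035, -0.018], [-0.055, -0.019], [-0.075, -0.016], [-0.093, -0.008], [-0.109, 0.004], [-0.121, 0.02], [-0.129, 0.038]]
3 [[-0.003, 0.02], [-0.001, 0.04], [0.005, 0.058], [0.016, 0.075], [0.031, 0.088], [0.049, 0.097], [0.068, 0.102], [0.088, 0.102]]
4 [[0.019, -0.005], [0.037, -0.015], [0.051, -0.029], [0.061, -0.046], [0.067, -0.065], [0.068, -0.085], [0.064, -0.105], [0.056, -0.123]]
5 [[-0.013, -0.015], [-0.029, -0.027], [-0.048, -0.034], [-0.067, -0.037], [-0.087, -0.034], [-0.106, -0.027], [-0.122, -0.015], [-0.135, 0.001]]
6 [[-0.009, 0.018], [-0.012, 0.038], [-0.011, 0.058], [-0.005, 0.077], [0.005, 0.093], [0.02, 0.107], [0.037, 0.117], [0.057, 0.122]]
```

Emit:
servo_tool(
  plan=[
    [-1,0.017,-0.01,0,0],
    [-1,0.031,-0.025,0,0],
    [-1,0.041,-0.042,0,0],
    [-1,0.046,-0.061,0,0],
    [-1,0.046,-0.081,0,0],
    [-1,0.042,-0.101,0,0],
    [-1,0.032,-0.118,0,0],
    [-1,0.019,-0.133,0,0],
  ],
)

```text
time_s: 11.63
tool_pos: [0.5598, -0.0625, 0.1217]
tool_rot: [3.141, -0.004, 2.822]
ft_force: [-0.8, 4.1, 1.4]
gripper_width: 0.025
grasp_force: 30.0
```

Emit:
servo_tool(
  plan=[
    [-1,-0.017,-0.011,0,0],
    [-1,-0.035,-0.018,0,0],
    [-1,-0.055,-0.019,0,0],
    [-1,-0.075,-0.016,0,0],
    [-1,-0.093,-0.008,0,0],
    [-1,-0.109,0.004,0,0],
    [-1,-0.121,0.02,0,0],
    [-1,-0.129,0.038,0,0],
  ],
)

```text
time_s: 12.3
tool_pos: [0.695, -0.0719, 0.1214]
tool_rot: [-3.135, -0.003, 2.817]
ft_force: [-5.9, -2.9, 2.9]
gripper_width: 0.0253
grasp_force: 30.0
```

```bash
python3 wind.py 0.25|head -2
```

```text
ft [-5.9 -2.9  2.9] w 0.025288278120168057 29.984396260570065
r 0.08185911764143117 th -37.09927543589618 z 0.12136588105422248 q [ 0.18  0.94 -0.3   1.4   0.32  0.86  1.03]
```

Emit:
servo_tool(
  plan=[
    [-1,-0.003,0.02,0,0],
    [-1,-0.001,0.04,0,0],
    [-1,0.005,0.058,0,0],
    [-1,0.016,0.075,0,0],
    [-1,0.031,0.088,0,0],
    [-1,0.049,0.097,0,0],
    [-1,0.068,0.102,0,0],
    [-1,0.088,0.102,0,0],
  ],
)

```text
time_s: 12.97
tool_pos: [0.6461, 0.0548, 0.1217]
tool_rot: [-3.139, 0.004, 2.82]
ft_force: [4.1, -6.8, -4.4]
gripper_width: 0.025
grasp_force: 30.0
```

Emit:
servo_tool(
  plan=[
    [-1,0.019,-0.005,0,0],
    [-1,0.037,-0.015,0,0],
    [-1,0.051,-0.029,0,0],
    [-1,0.061,-0.046,0,0],
    [-1,0.067,-0.065,0,0],
    [-1,0.068,-0.085,0,0],
    [-1,0.064,-0.105,0,0],
    [-1,0.056,-0.123,0,0],
  ],
)

```text
time_s: 13.63
tool_pos: [0.5518, -0.0408, 0.1218]
tool_rot: [3.14, -0.002, 2.823]
ft_force: [0.3, 4.7, -1.0]
gripper_width: 0.025
grasp_force: 30.0
```

Emit:
servo_tool(
  plan=[
    [-1,-0.013,-0.015,0,0],
    [-1,-0.029,-0.027,0,0],
    [-1,-0.048,-0.034,0,0],
    [-1,-0.067,-0.037,0,0],
    [-1,-0.087,-0.034,0,0],
    [-1,-0.106,-0.027,0,0],
    [-1,-0.122,-0.015,0,0],
    [-1,-0.135,0.001,0,0],
  ],
)

```text
time_s: 14.3
tool_pos: [0.6794, -0.0878, 0.1214]
tool_rot: [-3.136, -0.005, 2.817]
ft_force: [-6.5, -1.9, 3.0]
gripper_width: 0.0252
grasp_force: 30.0
```

```bash
python3 wind.py 0.25|head -2
```

```text
ft [-6.5 -1.9  3. ] w 0.02515892237826961 30.005832885872223
r 0.08209708797848424 th -52.72085236153378 z 0.12138568673800211 q [ 0.21  0.92 -0.31  1.45  0.34  0.83  1.03]
```

Emit:
servo_tool(
  plan=[
    [-1,-0.005,0.009,0,0],
    [-1,-0.009,0.018,0,0],
    [-1,-0.011,0.028,0,0],
    [-1,-0.012,0.038,0,0],
    [-1,-0.012,0.048,0,0],
    [-1,-0.011,0.058,0,0],
    [-1,-0.011,0.058,0,0],
    [-1,-0.011,0.058,0,0],
  ],
)

```text
time_s: 14.97
tool_pos: [0.7102, -0.0297, 0.1216]
tool_rot: [3.139, -0.001, 2.823]
ft_force: [-1.3, -0.1, -0.7]
gripper_width: 0.0252
grasp_force: 30.0
```

```bash
python3 wind.py 0.25|head -2
```

```text
ft [-1.3 -0.1 -0.7] w 0.02518752377119674 29.97250035554316
r 0.08077544961052766 th -5.088840012270724 z 0.1216026740411914 q [ 0.13  0.95 -0.31  1.36  0.33  0.88  0.98]
```

Emit:
servo_tool(
  plan=[
    [1,0,0,0,0],
    [1,0,0,0,0],
    [1,0,0,0,0],
    [1,0,0,0,0],
    [1,0,0,0,0],
    [1,0,0,-0.02,0],
    [1,0,0,-0.05,0],
    [1,0,0,-0.09,0],
  ],
)

```text
time_s: 15.63
tool_pos: [0.7083, -0.0326, 0.2097]
tool_rot: [-3.14, -0.006, 2.821]
ft_force: [0.9, -0.3, -0.7]
gripper_width: 0.0766
grasp_force: 0.0
```

```bash
python3 - <<'E'
from h import *
to([.476,-.040,.25],np.radians(5.5))
E
```

```text
t 15.63 at [ 0.7083 -0.0326  0.2097] yaw 2.821 -> shift [ 0.2183 -0.0803 -0.0388] spin -0.416 q7 1.01
```

Emit:
servo_tool(
  plan=[
    [1,0.01,-0.004,-0.03,-0.05],
    [1,0.04,-0.015,-0.04,-0.1],
    [1,0.075,-0.028,-0.04,-0.17],
    [1,0.11,-0.04,-0.04,-0.24],
    [1,0.147,-0.054,-0.04,-0.31],
    [1,0.183,-0.067,-0.04,-0.38],
    [1,0.218,-0.08,-0.04,-0.416],
    [1,0.218,-0.08,-0.04,-0.416],
  ],
)

```text
time_s: 16.3
tool_pos: [0.4673, -0.041, 0.2506]
tool_rot: [-3.139, -0.013, -3.044]
ft_force: [-0.2, -0.4, -0.8]
gripper_width: 0.0885
grasp_force: 0.0
```

Emit:
servo_tool(
  plan=[
    [1,0,0,0,0],
    [1,0,0,0,0],
    [1,0,0,0,0],
    [1,0,0,0,0],
    [1,0,0,0,0],
    [1,0,0,0,0],
    [1,0,0,0,0],
    [1,0,0,0,0],
  ],
)

```text
time_s: 16.97
tool_pos: [0.4783, -0.0395, 0.2516]
tool_rot: [3.141, -0.0, -3.046]
ft_force: [0.5, 0.8, -0.3]
gripper_width: 0.0881
grasp_force: 0.0
```

```bash
python3 - <<'E'
from h import *
import pickle
c=vision.calibration('wrist');a=vision.capture('wrist');t=vision.capture('top');pickle.dump((a,c),open('w3.p','wb'))
u,v=map(int,proj('w',[.476,-.04,.1],c));x0,y0=u-80,max(v-80,0)
o=np.zeros((480,800,3),np.uint8);z=a[y0:y0+160,x0:x0+160];o[:z.shape[0]*3,:480]=cv2.resize(z,None,fx=3,fy=3,interpolation=cv2.INTER_CUBIC)
o[:400,480:]=cv2.resize(t[170:270,290:370],(320,400));save(o,'pics/b1.png');print(x0,y0)
to()
E
```

```text
236 106
t 17.07 at [ 0.4782 -0.0395  0.2516] yaw -3.046 -> shift [0. 0. 0.] spin 0 q7 1.28
```

View pics/b1.png

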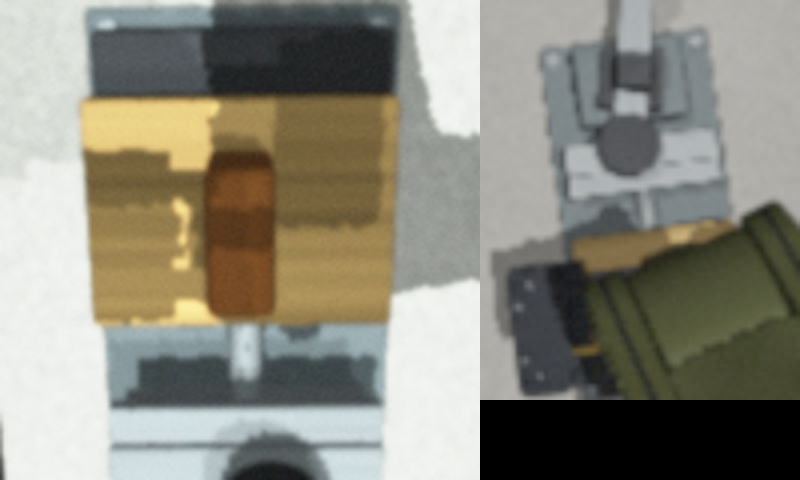

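Wrist crop: rib top centre at crop (240,243), i.e. px (316,187), with its sides along tool x. The jaw is well clear of the block, and both views show the gap. Now the rib and tray positions.

```bash
python3 - <<'E'
from h import *
import pickle
a,c=pickle.load(open('w3.p','rb'))
r=ray('w',236+240/3,106+243/3,.106,c);e1=ray('w',236+205/3,106+310/3,.106,c);e2=ray('w',236+206/3,106+175/3,.106,c)
v=(e1-e2)[:2];print('rib',r,np.hypot(*v),'len; ang',np.degrees(np.arctan2(v[1],v[0])))
f1=ray('w',236+108/3,106+406/3,.078,c);f2=ray('w',236+382/3,106+404/3,.078,c);print('lip ang',np.degrees(np.arctan2(*(f1-f2)[:2][::1])),np.hypot(*(f1-f2)[:2]))
to([r[0],r[1],.066])
T=np.load('top0.npy');m=np.zeros(T.shape[:2],np.uint8);m[180:285,365:460]=(T[180:285,365:460].max(2)<60)
k=max(cv2.findContours(m,0,2)[0],key=cv2.contourArea);q=cv2.boxPoints(cv2.minAreaRect(k));print(q)
Q=np.array([ray('top',*p,.038)[:2] for p in q]);print('tray',Q.mean(0),[np.hypot(*(Q[i]-Q[i-1])).round(3) for i in range(4)],[np.degrees(np.arctan2(*(Q[i]-Q[i-1])[::-1])).round(1) for i in range(4)])
E
```

```text
rib [ 0.4754462  -0.04065096  0.106     ] 0.04681765402174637 len; ang 4.272072220472606
lip ang 174.12143260748874 0.10701377440161952
t 17.07 at [ 0.4782 -0.0395  0.2516] yaw -3.046 -> shift [ 0.0029 -0.0009  0.1856] spin 0 q7 1.28
[[378.7317  199.58536]
 [439.6463  192.81708]
 [447.70728 265.36588]
 [386.79266 272.13416]]
tray [ 0.49788884 -0.27706351] [np.float64(0.216), np.float64(0.185), np.float64(0.217), np.float64(0.182)] [np.float64(3.9), np.float64(-85.4), np.float64(-176.8), np.float64(94.3)]
```

Emit:
servo_tool(
  plan=[
    [1,0.003,-0.001,0.03,0],
    [1,0.003,-0.001,0.065,0],
    [1,0.003,-0.001,0.1,0],
    [1,0.003,-0.001,0.135,0],
    [1,0.003,-0.001,0.16,0],
    [1,0.003,-0.001,0.178,0],
    [1,0.003,-0.001,0.184,0],
    [1,0.003,-0.001,0.184,0],
  ],
  force=35,
)

```text
time_s: 17.73
tool_pos: [0.4747, -0.0406, 0.0666]
tool_rot: [-3.142, -0.002, -3.046]
ft_force: [0.2, 0.4, 0.2]
gripper_width: 0.0882
grasp_force: 0.0
```

Emit:
servo_tool(
  plan=[
    [-1,0,0,0,0],
    [-1,0,0,0,0],
    [-1,0,0,0,0],
    [-1,0,0,0,0],
    [-1,0,0,0,0],
    [-1,0,0,0,0],
    [-1,0,0,0,0],
    [-1,0,0,0,0],
  ],
)

```text
time_s: 18.4
tool_pos: [0.4753, -0.0408, 0.0678]
tool_rot: [3.142, 0.0, -3.046]
ft_force: [-0.7, 0.4, -0.8]
gripper_width: 0.0368
grasp_force: 0.0
```

Emit:
servo_tool(
  plan=[
    [-1,0,0,0,0],
    [-1,0,0,0,0],
    [-1,0,0,0,0],
    [-1,0,0,0,0],
    [-1,0,0,-0.006,0],
    [-1,0,0,-0.016,0],
    [-1,0,0,-0.03,0],
    [-1,0,0,-0.045,0],
  ],
)

```text
time_s: 19.07
tool_pos: [0.4745, -0.0407, 0.113]
tool_rot: [3.141, -0.002, -3.046]
ft_force: [-0.1, -0.9, -2.6]
gripper_width: 0.0237
grasp_force: 35.0
```

```bash
python3 - <<'E'
from h import *
to([.498,-.277,.17],np.radians(4.2))
E
```

```text
t 19.07 at [ 0.4745 -0.0407  0.113 ] yaw -3.046 -> shift [-0.0007 -0.2375 -0.0571] spin 0.022 q7 1.08
```

Emit:
servo_tool(
  plan=[
    [-1,0,0,-0.025,0],
    [-1,0,0,-0.05,0],
    [-1,0,-0.02,-0.06,0],
    [-1,0,-0.055,-0.06,0.005],
    [-1,0,-0.09,-0.06,0.01],
    [-1,0,-0.125,-0.06,0.015],
    [-1,-0.001,-0.16,-0.06,0.02],
    [-1,-0.001,-0.195,-0.06,0.022],
  ],
)

```text
time_s: 19.73
tool_pos: [0.4941, -0.2364, 0.1728]
tool_rot: [3.141, -0.001, -3.068]
ft_force: [0.4, 0.1, -2.7]
gripper_width: 0.0234
grasp_force: 35.0
```

Emit:
servo_tool(
  plan=[
    [-1,0,-0.02,0,0],
    [-1,0,-0.035,0,0],
    [-1,0,-0.042,0,0],
    [-1,0,-0.042,0,0],
    [-1,0,-0.042,0,0],
    [-1,0,-0.042,0,0],
    [-1,0,-0.042,0,0],
    [-1,0,-0.042,0,0],
  ],
)

```text
time_s: 20.4
tool_pos: [0.4981, -0.2753, 0.1728]
tool_rot: [3.141, -0.0, -3.066]
ft_force: [0.2, 0.4, -3.1]
gripper_width: 0.0239
grasp_force: 35.0
```

```bash
python3 - <<'E'
from h import *
import pickle
s=get_state();print(s['gripper_width'],s['grasp_force'],s['ft_force'])
# block_rib = TCP z + .0172 ; set-down at block_rib .074
to([.498,-.277,.0568],np.radians(4.2))
c=vision.calibration('wrist');a=vision.capture('wrist');save(a,'pics/p1.png')
E
```

```text
0.023943662322429744 34.98748135752976 [ 0.18062607  0.44780346 -3.09779081]
t 20.4 at [ 0.4981 -0.2753  0.1728] yaw -3.066 -> shift [ 0.0002 -0.0018  0.116 ] spin 0.002 q7 1.61
```

View pics/p1.png

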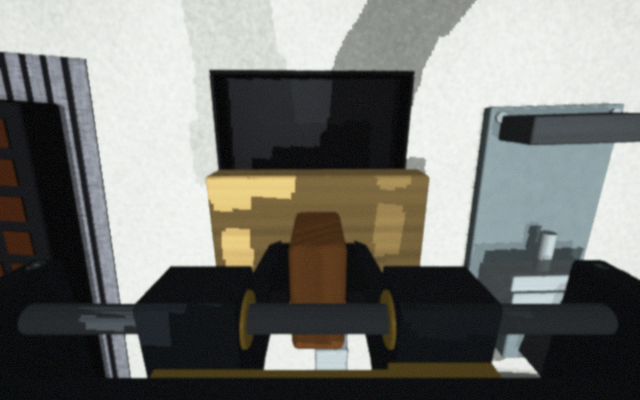

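The block (cols 208–428) is held level over the tray (rim cols 210–413), aligned and centred well within the margins.

Emit:
servo_tool(
  plan=[
    [-1,0,-0.002,0.02,0],
    [-1,0,-0.002,0.045,0],
    [-1,0,-0.002,0.068,0],
    [-1,0,-0.002,0.086,0],
    [-1,0,-0.002,0.098,0],
    [-1,0,-0.002,0.105,0],
    [-1,0,-0.002,0.109,0],
    [-1,0,-0.002,0.112,0],
  ],
)

```text
time_s: 21.12
tool_pos: [0.4986, -0.2787, 0.0609]
tool_rot: [-3.141, 0.001, -3.068]
ft_force: [0.1, 0.1, -2.6]
gripper_width: 0.0242
grasp_force: 35.0
```

Emit:
servo_tool(
  plan=[
    [-1,0,0,0,0],
    [-1,0,0,0.001,0],
    [-1,0,0,0.002,0],
    [-1,0,0,0.003,0],
    [-1,0,0,0.0035,0],
    [-1,0,0,0.004,0],
    [-1,0,0,0.004,0],
    [-1,0,0,0.004,0],
  ],
)

```text
time_s: 21.78
tool_pos: [0.4981, -0.2788, 0.0568]
tool_rot: [-3.142, 0.0, -3.068]
ft_force: [1.0, 1.2, -2.7]
gripper_width: 0.0233
grasp_force: 35.0
```

Emit:
servo_tool(
  plan=[
    [-1,0,0,0.0005,0],
    [-1,0,0,0.001,0],
    [-1,0,0,0.001,0],
    [-1,0,0,0.0015,0],
    [-1,0,0,0.0015,0],
    [-1,0,0,0.002,0],
    [-1,0,0,0.002,0],
    [-1,0,0,0.002,0],
  ],
)

```text
time_s: 22.45
tool_pos: [0.4981, -0.2788, 0.0567]
tool_rot: [-3.14, 0.0, -3.068]
ft_force: [-3.5, 1.8, 14.9]
gripper_width: 0.0239
grasp_force: 35.0
```

Contact, so I release and lift clear.

Emit:
servo_tool(
  plan=[
    [-1,0,0,-0.0015,0],
    [1,0,0,-0.0015,0],
    [1,0,0,-0.0015,0],
    [1,0,0,-0.0015,0],
    [1,0,0,-0.0015,0],
    [1,0,0,-0.0015,0],
    [1,0,0,-0.0015,0],
    [1,0,0,-0.0015,0],
  ],
)

```text
time_s: 23.12
tool_pos: [0.498, -0.2787, 0.0561]
tool_rot: [3.141, -0.0, -3.068]
ft_force: [0.5, -0.0, 0.1]
gripper_width: 0.0681
grasp_force: 0.0
```

Emit:
servo_tool(
  plan=[
    [1,0,0,0,0],
    [1,0,0,-0.01,0],
    [1,0,0,-0.03,0],
    [1,0,0,-0.06,0],
    [1,0,0,-0.1,0],
    [1,0,0,-0.13,0],
    [1,0,0,-0.15,0],
    [1,0,0,-0.15,0],
  ],
)

```text
time_s: 23.78
tool_pos: [0.5007, -0.2794, 0.2115]
tool_rot: [-3.138, 0.008, -3.069]
ft_force: [-0.1, 0.3, -0.1]
gripper_width: 0.0881
grasp_force: 0.0
```

```bash
python3 - <<'E'
from h import *
s=get_state();print(s['time_s'],s['tool_pos'],s['ft_force'],s['joint_velocities'])
o=np.zeros((400,800,3),np.uint8);a=vision.capture('side');w=vision.capture('wrist')
o[:,:480]=cv2.resize(a[160:400,200:488],(480,400));o[:200,480:]=cv2.resize(w,(320,200));save(o,'pics/e.png')
E
```

```text
23.7833 [ 0.50069245 -0.27944443  0.21146411] [-0.14805012  0.25717933 -0.06347153] [-0.01488998  0.06239497  0.03648093  0.05484188  0.03011161 -0.063733
 -0.02638563]
```

View pics/e.png

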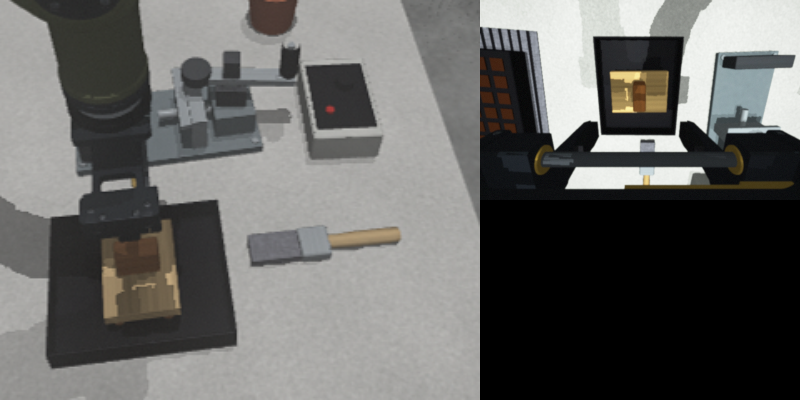

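The block is flat and centred in the tray (wrist px (639,92)), the crank is still seated, the jaw is open and the bystanders haven't moved. Handing in.

```bash
python3 -c "
from workcell import job
print(job.close_job())"
```

```text
the job is handed in; nothing more can be done
None
```

The job is handed in with the crank fitted and wound until the jaw was open, and the wooden block set pegs down in the black tray; the last pictures showed nothing else disturbed, but the hand-in returned no verdict.

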